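Zero the kitchen scale and show the cook what to measure with

TASK

Zero the kitchen scale by pressing its larger button fully down with the closed fingertips and letting it come up again, then show the cook what to weigh out: bring the fingertips to two or three centimetres above the lid knob of the smallest of the three white canisters, without touching it, and hold still there for two seconds. Then point in the same way, from just above, at the mouth of the smaller of the two steel measuring cups and finish still pointing at it. Point at nothing else, and do not touch, move or lift any of the canisters, cups, bowl or salt jar, nor press the scale's small button.

Things in the scene. Friction and masses are not known exactly. Their poses are not given: they have to be found in the camera images.
- scale: flat white kitchen scale, fixed to the counter, 240 (its x) x 180 (its y) x 22 mm high; origin at the centre of its underside, z up; its front edge with two grey buttons and a dark display between them is on its -x side, facing roughly towards the robot. On it, 35 mm behind its centre (+x), is a round steel pan 148 mm across, 6 mm high, and the steel bowl stands on that
- tare (a joint): the larger round grey button of the scale, 30 mm across, in a housing 46 mm across and 12 mm high, its top 44 mm above the counter and 10 mm above the housing when up, at scale x -90, y +56 mm: 0 = up, 0.006 = fully down (m). It springs back; fully down takes about 4 N, downwards. It counts as pressed beyond 0.0045
- tare_top (a point): centre of the top face of the larger button (moves with it), z up
- unit (a joint): the small round grey button of the scale, 16 mm across, at scale x -90, y -56 mm; not to be pressed: 0 = up, 0.006 = fully down (m)
- bowl: steel bowl, 124 mm across the rim, 48 mm high, loose, standing on the scale's pan; origin at the centre of its underside. Not to be touched
- canister_small: smallest of three plain white ceramic canisters with lids and round lid knobs, told apart by size alone: 86 mm across, 110 mm high with the knob; loose; origin at the centre of its underside
- canister_small_knob (a point): centre of the top of the smallest canister's lid knob (knob 32 mm across), 110 mm above the counter, z up
- canister_mid: middle canister, same look: 98 mm across, 140 mm high with the knob; loose; origin at the centre of its underside
- canister_mid_knob (a point): centre of the top of the middle canister's knob, 140 mm above the counter
- canister_large: largest canister, same look: 110 mm across, 170 mm high with the knob; loose; origin at the centre of its underside
- canister_large_knob (a point): centre of the top of the largest canister's knob, 170 mm above the counter
- cup_small: smaller of two open steel measuring cups, told apart by size alone: 54 mm across the rim, 32 mm high, with a flat handle reaching 83 mm from the rim along its -x at rim height; loose; origin at the centre of its underside
- cup_small_rim (a point): centre of the mouth of the smaller measuring cup, at rim height, 32 mm above the counter, z up
- cup_large: larger steel measuring cup, same look: 82 mm across the rim, 46 mm high, handle reaching 82 mm from the rim along its -x; loose; origin at the centre of its underside
- cup_large_rim (a point): centre of the mouth of the larger measuring cup, at rim height, 46 mm above the counter
- salt_jar: low round salt jar with a black lid, 50 mm across, 60 mm high, loose, beside the measuring cups; origin at the centre of its underside. Not to be touched

How it is judged:
By the outcome, as a careful person would: the job done as asked, in the order asked, and still so for the second after the job is handed in, with the robot touching nothing.
It also fails if it takes over 51 s, if anything falls off the work surface, if the arm or the gripper's body presses on something with over 40 N, if the wrist force passes 120 N, or if a joint passes its speed limit or range.

ROBOT

A 7-joint arm with a two-finger parallel gripper is mounted at the origin on the work surface. World frame = base frame: x ahead of the robot, y to its left, z up, the work surface at z = 0. Lengths are in m, angles in degrees, forces in N, time in s.
With the tool pointing down it reaches from about 0.4 to 0.9 m from the base axis. Payload 5.5 kg.
Tool frame: the origin (TCP) lies between the finger pads, 19 mm behind the fingertips; this is the grasp point; z points along the fingers, y is the line along which they close (so a half turn about z gives the same grasp; the last joint's range is limited). The gripper opens to 92 mm and grips with 3 to 60 N. Pads are 19 mm wide; open, the fingers measure 130 mm over their backs; the gripper's body (75 mm by 190 mm) begins 47 mm behind the grasp point.
Start: joints at [79.08, 28.699, -24.465, 88.831, 12.651, 65.22, -12.049], TCP at [0.285, -0.584, 0.246] pointing down, gripper open.
Joint ranges: [-164.97, 164.97], [-17.58, 116.51], [-87.97, 89.64], [11.32, 138.91], [-80.73, 260.73], [10.89, 115.49], [-147.41, 147.41]. Speed limits (degrees/s): [147.25, 147.25, 180, 180, 180, 180, 180].

INTERFACE

Orientations are given as a 3x3 rotation matrix whose columns are the frame's x, y, z axes.
In Python, from bench import bot gives the robot as it stands. The module is installed in compiled form; this text tells all that it offers.
- The arm moves only by the tool apply_moves, never from a script. Its argument "series" is a list of rows, each a list of 7 numbers: the turn, a rotation vector about the tool's x, y, z in degrees, then the shift along the tool's x, y, z in m, then the finger opening in m, from 0 to 0.0918. In form: [[ax, ay, az, x, y, z, gripper], ...]. A call has exactly 5 rows; each row is the pose to reach, as a shift and turn from the pose commanded when the call began, along the tool's axes at that moment; what a row does not reach only later rows make up. A row lasts 1/12 s, in which the tool goes at most 41.7 mm and 7.16 degrees, less where a joint would pass 70% of its speed; a pose out of reach is approached as far as the arm can. A call with a gripper value outside its range is refused whole. The fingers move at their own pace and stop on an object; "grip_force" is the grip in N (left out, the last holds). Time passes only in rows, so rows that repeat a pose let the fingers close, or fill a call up. It gives the time, the measured TCP pose, the force, the opening and the grip force at its end, in the units of the state.
- bot.get_obs(): the state, without advancing time (a new reading comes with each control period).
- bot.read_camera(name): name is "side" or "top"; returns a dict with "img" (420x560x3 uint8, red, green, blue), "z_map" (420x560 float32, m along the optical axis (not along the pixel's ray), 0 where there is no reading), "camera_matrix" (3x3 intrinsics, pixels), "D" ([k1, k2, p1, p2, k3] as OpenCV has them; the pictures are not rectified), "eye" and "attitude" of the camera in the world. Camera axes: x right, y up, looking along -z (the intrinsics and any distortion apply to the point x, -y, -z); pixel columns grow to the right and rows downward; lengths in m; the calibration is good to about 2 mm. A picture is of the moment at which its call begins.
- bot.finish_job(): hands the job in; it is judged then, once.
Trained networks look in a picture, given as the dict that the camera call returned (one of the last four; its "shot" number tells which), for a name from the list of things; names that differ only in an ending like _2 or _b are one class to them, and where a whole thing is asked for, a point or a joint stands for the part that bears it (a point fixed in the world has none). Each returns a list of dicts, best first, with "score" (0 to 1); they miss things now and then, are a little off and sometimes report something else, mostly with a low value. They report only what shows in the picture. A call takes as long as a camera call.
- bot.look_for(picture, label): "bbox" ([left, top, width, height] in pixels, round what is visible of it).
- bot.cut_out(picture, label): "mask" (420x560 bool, what is visible of it) and "bbox" ([left, top, width, height] in pixels, round what is visible of it).
- bot.spot_point(picture, label): "location" ([row, column] in pixels: a listed point, or the origin of a listed thing).
The state is a dict: "t": time; "joint_positions": joint angles; "qvel": joint speeds; "joint_efforts": joint torques, N m; "ee_pos": TCP position; "ee_rot": TCP orientation; "ft_force": force on the tool from outside, world axes, zero at the start; "moment": the same for the moment, N m; "finger_gap": opening from 0.0 (shut) to 1.0 (fully open); "gripper_force": force on a finger pad.
Only numpy, scipy, OpenCV 4.12 (cv2) and the standard library are available. Lean on these libraries where they do the work, as an engineer would, in place of code of your own. Each camera call takes 0.05 s, during which the arm holds its last target. There are 200 camera calls.

## Working session

There is one attempt and no reset: what is moved stays moved. The work goes in short steps, Python scripts to look and compute and a tool call to move; the robot and the scene stay as the last step left them, time stands still between calls to the robot, and variables do not carry over. Pictures are saved under pics/ and viewed, at most 10 in all, crops included, and the job is handed in when it is done.

Besides the shell and the picture viewer there is one more tool, called after "Call:" by a JSON object that holds its "method" and its "body", one argument or row to a line. apply_moves: Moves the arm, as the interface text tells. Its arguments: {"type":"object","properties":{"series":{"type":"array","items":{"type":"array","items":{"type":"number"}}},"grip_force":{"type":"number"}},"required":["series"]}

```bash
mkdir -p pics; cat > h.py <<'E'
import numpy as np, cv2
from bench import bot
def world(p,uv,z=None):
    """pixels (u,v) Nx2 -> world using z_map"""
    uv=np.atleast_2d(uv).astype(float)
    n=cv2.undistortPoints(uv.reshape(-1,1,2),np.array(p["camera_matrix"]),np.array(p["D"])).reshape(-1,2)
    R=np.array(p["attitude"]);e=np.array(p["eye"])
    d=np.c_[n[:,0],-n[:,1],-np.ones(len(n))]
    if z is not None:
        w=d@R.T; return e+w*((z-e[2])/w[:,2])[:,None]
    dep=p["z_map"][uv[:,1].astype(int),uv[:,0].astype(int)]
    r=e+(d*dep[:,None])@R.T
    r[dep==0]=np.nan
    return r
def grid(p):
    v,u=np.mgrid[:420,:560]
    return world(p,np.c_[u.ravel(),v.ravel()]).reshape(420,560,3)
E
python3 - <<'E'
from h import *
np.set_printoptions(precision=4,suppress=True)
o=bot.get_obs();print(o)
for c in("top","side"):
    p=bot.read_camera(c);cv2.imwrite(f"pics/{c}.png",p["img"][...,::-1])
    np.savez(f"{c}.npz",**{k:np.array(v) for k,v in p.items()})
    print(c,p["eye"],np.array(p["attitude"]).tolist(),p["D"])
    for l in["tare_top","canister_small_knob","canister_mid_knob","canister_large_knob","cup_small_rim","cup_large_rim","salt_jar","bowl","scale","unit"]:
        try:
            for r in bot.spot_point(p,l)[:2]:
                y,x=r["location"];print(l,round(r["score"],2),np.round([x,y]),world(p,[[x,y]])[0])
        except Exception as ex: print(l,ex)
E
```

```text
{'t': 0.0, 'joint_positions': array([ 79.0814,  28.7529, -24.4525,  88.8915,  12.6497,  65.2188,
       -12.0505]), 'qvel': array([-0.0137, -0.0134,  0.0177, -0.0303, -0.0032,  0.0447, -0.0454]), 'joint_efforts': array([  0.0004, -56.6599,  -5.8156, -27.9112,  -0.0686,   0.0307,
         0.0002]), 'ee_pos': array([ 0.2846, -0.5836,  0.2445]), 'ee_rot': array([[ 0.8988,  0.4384, -0.0008],
       [ 0.4384, -0.8988,  0.0018],
       [ 0.0001, -0.0019, -1.    ]]), 'ft_force': array([ 0.8627, -0.604 , -0.303 ]), 'moment': array([ 0.0214,  0.0119, -0.0126]), 'gripper_force': 0.0, 'finger_gap': 0.9959144128859936}
top [ 0.476  -0.0202  1.4547] [[-0.004537088530094811, 0.9978842331809098, -0.06485732030093057], [-0.9999337694717212, -0.0038412768354391725, 0.010849021262241207], [0.010576932340954318, 0.06490224773627597, 0.9978355709940562]] [-0.1551  0.      0.      0.      0.    ]
tare_top 0.62 [164. 263.] [0.4194 0.2747 0.0458]
canister_small_knob 0.87 [270. 173.] [ 0.6628 -0.0246  0.1112]
canister_small_knob 0.51 [373. 256.] [ 0.4354 -0.3136  0.0561]
canister_mid_knob 0.6 [334. 178.] [ 
[... 851 characters left out ...]
   0.      0.    ]
tare_top 0.49 [340. 355.] [0.4353 0.2766 0.041 ]
canister_small_knob 0.93 [230. 216.] [ 0.6709 -0.0262  0.1055]
canister_large_knob 0.87 [284. 128.] [ 0.5773 -0.347   0.1676]
cup_small_rim 0.75 [334. 205.] [ 0.4374 -0.2204  0.0115]
cup_large_rim 0.83 [322. 237.] [ 0.4694 -0.0731  0.0215]
salt_jar 0.6 [332. 191.] [ 0.4424 -0.295   0.0071]
bowl 0.83 [262. 347.] [0.5718 0.2623 0.0324]
bowl 0.22 [342. 359.] [0.4324 0.287  0.0442]
scale 0.85 [287. 358.] [0.5262 0.2766 0.0264]
unit it knows: bowl, canister_large, canister_large_knob, canister_mid, canister_mid_knob, canister_small, canister_small_knob, cup_large, cup_large_rim, cup_small, cup_small_rim, salt_jar, scale, tare_top
```

View pics/top.png

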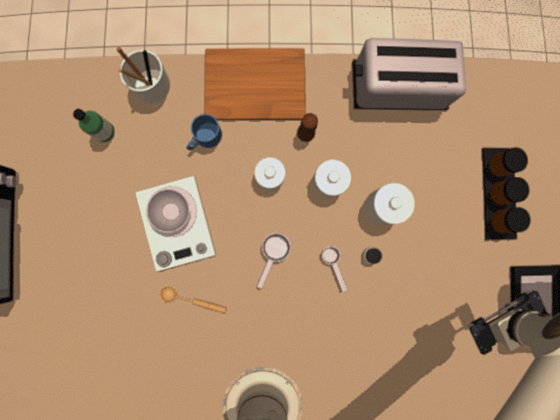

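View pics/side.png

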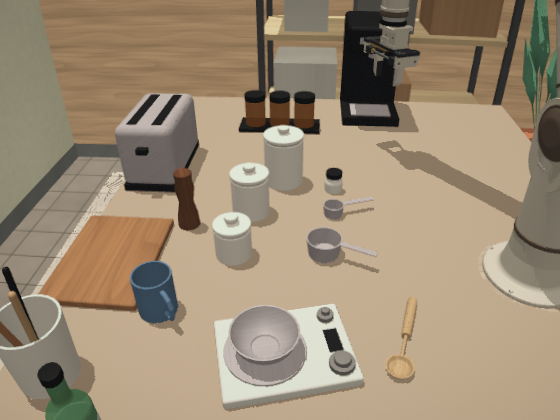

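The pictures show the tare button at top (164,260), the unit button at (201,248), the small canister's knob at (270,172) and the small cup at (331,256), with the salt jar at (373,256). I'll refine these with depth.

```bash
python3 - <<'E'
from h import *
np.set_printoptions(precision=4,suppress=True)
for c in("top","side"):
    p=dict(np.load(c+".npz")); W=grid(p)
    def reg(n,x,y,r,z0,z1):
        m=(np.hypot(W[...,0]-x,W[...,1]-y)<r)&(W[...,2]>z0)&(W[...,2]<z1)
        q=W[m]
        if len(q)<4: print(c,n,len(q));return
        ci=cv2.minEnclosingCircle(q[:,:2].astype(np.float32)[:,None])
        print(c,n,len(q),"mean",q.mean(0),"mid",(q.min(0)+q.max(0))/2,"circ",np.round(ci[0],4),round(ci[1],4),"zmax",q[:,2].max())
    reg("tare",.425,.275,.04,.039,.06)
    reg("housing",.425,.275,.04,.028,.039)
    reg("unit",.455,.167,.025,.03,.06)
    reg("ksmall",.664,-.025,.03,.100,.13)
    reg("kmid",.645,-.193,.03,.130,.16)
    reg("klarge",.575,-.35,.03,.160,.19)
    reg("cupS",.437,-.19,.032,.022,.06)
    reg("cupL",.455,-.04,.05,.036,.07)
    reg("salt",.44,-.305,.04,.045,.08)
    print(W[255:257,325:340,2] if c=="top" else "")
o=bot.get_obs();R=o["ee_rot"];print(R.T@(np.array([.43,.275,.15])-o["ee_pos"]))
E
```

```text
top tare 81 mean [0.4316 0.2808 0.0441] mid [0.4314 0.2808 0.0458] circ [0.4354 0.2804] 0.0189 zmax 0.05246104829033915
top housing 115 mean [0.432  0.2784 0.0334] mid [0.431  0.2734 0.0335] circ [0.4339 0.2734] 0.0384 zmax 0.03877555849371661
top unit 93 mean [0.4618 0.1714 0.0364] mid [0.461  0.1721 0.0398] circ [0.4624 0.1718] 0.0159 zmax 0.04951156938856416
top ksmall 103 mean [ 0.6675 -0.0224  0.1085] mid [ 0.6675 -0.0222  0.1089] circ [ 0.6681 -0.0226] 0.0159 zmax 0.11496944888592187
top kmid 113 mean [ 0.6504 -0.1936  0.138 ] mid [ 0.6508 -0.1942  0.1379] circ [ 0.6508 -0.1935] 0.016 zmax 0.14494742067121802
top klarge 118 mean [ 0.5773 -0.3513  0.1686] mid [ 0.5782 -0.3519  0.1679] circ [ 0.577  -0.3521] 0.0162 zmax 0.1754019232045647
top cupS 73 mean [ 0.4352 -0.198   0.0314] mid [ 0.438  -0.1964  0.0306] circ [ 0.4378 -0.1962] 0.029 zmax 0.03919471880163017
top cupL 161 mean [ 0.4538 -0.0366  0.0441] mid [ 0.4564 -0.0412  0.0435] circ [ 0.455 -0.037] 0.0487 zmax 0.05068794752111172
top salt 197 mean [ 0.4385 -0.3146  0.0586] mid [ 0.4375 -0.3152  0.0572] circ [ 0.4383 -0.31
[... 767 characters left out ...]
x 0.11116469935227957
side kmid 90 mean [ 0.6521 -0.188   0.1365] mid [ 0.6533 -0.1903  0.1355] circ [ 0.6544 -0.1909] 0.0187 zmax 0.14072171928104382
side klarge 76 mean [ 0.5806 -0.347   0.1664] mid [ 0.5811 -0.3524  0.1655] circ [ 0.5812 -0.3524] 0.0196 zmax 0.17095330527523345
side cupS 140 mean [ 0.4389 -0.1938  0.0274] mid [ 0.4378 -0.1946  0.0271] circ [ 0.438  -0.1945] 0.0303 zmax 0.032205033298292385
side cupL 319 mean [ 0.4584 -0.0377  0.0419] mid [ 0.4565 -0.0413  0.0422] circ [ 0.4553 -0.0388] 0.0493 zmax 0.048428724550044544
side salt 175 mean [ 0.44   -0.3079  0.0554] mid [ 0.4397 -0.3148  0.0534] circ [ 0.439  -0.3149] 0.0253 zmax 0.06163897086469239

[ 0.507  -0.7086  0.0955]
```

```bash
cat >> h.py <<'E'
def delta(*ways):
    o=bot.get_obs();R=o["ee_rot"];a=o["ee_pos"];print("at",a.round(4),"t",o["t"],"F",o["ft_force"].round(1))
    for w in ways:
        print(w,(R.T@(np.array(w)-a)).round(4));a=np.array(w)
E
python3 - <<'E'
from h import *
from scipy.optimize import least_squares
np.set_printoptions(precision=4,suppress=True)
for c in("top","side"):
    p=dict(np.load(c+".npz")); W=grid(p)
    ctr=np.array([.438,-.195])
    r=np.hypot(W[...,0]-ctr[0],W[...,1]-ctr[1])
    q=W[(r<.031)&(r>.017)&(W[...,2]>.024)&(W[...,2]<.045)]
    f=least_squares(lambda x:np.hypot(q[:,0]-x[0],q[:,1]-x[1])-.0262,ctr,loss="soft_l1",f_scale=.002)
    print(c,f.x,len(q))
    for s in ([[326,256]] if c=="top" else [[334,205]]): print(world(p,s,.032))
delta((.42,-.30,.28),(.45,0,.28),(.432,.281,.12))
E
```

```text
top [ 0.4401 -0.1965] 81
[[ 0.4368 -0.1836  0.032 ]]
side [ 0.4414 -0.1954] 123
[[ 0.4393 -0.1916  0.032 ]]
at [ 0.285  -0.5842  0.2456] t 1.0 F [ 0.2 -0.4 -0.1]
(0.42, -0.3, 0.28) [ 0.2459 -0.1962 -0.0344]
(0.45, 0, 0.28) [ 0.1585 -0.2565 -0.    ]
(0.432, 0.281, 0.12) [ 0.107  -0.2605  0.16  ]
```

Call:
{"method": "apply_moves", "body": {
  "series": [
    [0, 0, 0, 0.025, -0.02, -0.004, 0],
    [0, 0, 0, 0.05, -0.04, -0.008, 0],
    [0, 0, 0, 0.074, -0.059, -0.012, 0],
    [0, 0, 0, 0.1, -0.078, -0.015, 0],
    [0, 0, 0, 0.123, -0.098, -0.018, 0]
  ],
  "grip_force": 20
}}

```text
t: 1.42
ee_pos: [0.3536, -0.4407, 0.2639]
ee_rot: [[0.899, 0.439, 0.001], [0.439, -0.899, -0.0], [0.001, 0.001, -1.0]]
ft_force: [0.6, 0.4, -0.3]
finger_gap: 0.69
gripper_force: 0.0
```

Call:
{"method": "apply_moves", "body": {
  "series": [
    [0, 0, 0, 0.025, -0.02, -0.004, 0],
    [0, 0, 0, 0.05, -0.04, -0.008, 0],
    [0, 0, 0, 0.074, -0.059, -0.012, 0],
    [0, 0, 0, 0.1, -0.078, -0.015, 0],
    [0, 0, 0, 0.123, -0.098, -0.018, 0]
  ]
}}

```text
t: 1.83
ee_pos: [0.4211, -0.2986, 0.2821]
ee_rot: [[0.899, 0.439, 0.001], [0.439, -0.899, -0.001], [0.001, 0.001, -1.0]]
ft_force: [0.4, -0.1, -0.4]
finger_gap: 0.327
gripper_force: 0.0
```

```bash
python3 - <<'E'
from h import *
print(bot.get_obs()["joint_positions"].round(1),bot.get_obs()["ee_rot"].round(3))
delta((.45,0,.28),(.432,.281,.12))
E
```

```text
[ 61.4  13.6 -33.7 105.3   8.4  63.5 -39.2] [[ 0.899  0.439  0.001]
 [ 0.439 -0.899 -0.001]
 [ 0.001  0.001 -1.   ]]
at [ 0.4211 -0.2986  0.2821] t 1.8333 F [ 0.4 -0.1 -0.4]
(0.45, 0, 0.28) [ 0.157  -0.2557  0.0019]
(0.432, 0.281, 0.12) [ 0.107  -0.2606  0.1598]
```

Call:
{"method": "apply_moves", "body": {
  "series": [
    [0, 0, 0, 0.016, -0.025, 0, 0],
    [0, 0, 0, 0.032, -0.051, 0, 0],
    [0, 0, 0, 0.047, -0.077, 0, 0],
    [0, 0, 0, 0.063, -0.102, 0, 0],
    [0, 0, 0, 0.078, -0.128, 0, 0]
  ]
}}

```text
t: 2.25
ee_pos: [0.4343, -0.1495, 0.2818]
ee_rot: [[0.899, 0.438, 0.001], [0.438, -0.899, -0.001], [0.0, 0.001, -1.0]]
ft_force: [-0.3, 1.6, -0.0]
finger_gap: 0.009
gripper_force: 0.0
```

Call:
{"method": "apply_moves", "body": {
  "series": [
    [0, 0, 0, 0.016, -0.025, 0, 0],
    [0, 0, 0, 0.032, -0.051, 0, 0],
    [0, 0, 0, 0.047, -0.077, 0, 0],
    [0, 0, 0, 0.063, -0.102, 0, 0],
    [0, 0, 0, 0.078, -0.128, 0, 0]
  ]
}}

```text
t: 2.67
ee_pos: [0.4482, -0.0003, 0.2819]
ee_rot: [[0.899, 0.438, 0.001], [0.438, -0.899, -0.001], [0.001, 0.001, -1.0]]
ft_force: [-0.0, 0.3, -0.1]
finger_gap: 0.006
gripper_force: 0.0
```

Call:
{"method": "apply_moves", "body": {
  "series": [
    [0, 0, 0, 0.011, -0.026, 0.01, 0],
    [0, 0, 0, 0.021, -0.052, 0.02, 0],
    [0, 0, 0, 0.032, -0.078, 0.03, 0],
    [0, 0, 0, 0.043, -0.104, 0.045, 0],
    [0, 0, 0, 0.053, -0.13, 0.06, 0]
  ]
}}

```text
t: 3.08
ee_pos: [0.4391, 0.1398, 0.2216]
ee_rot: [[0.899, 0.438, 0.002], [0.438, -0.899, -0.0], [0.002, 0.001, -1.0]]
ft_force: [0.4, -0.4, 0.2]
finger_gap: 0.002
gripper_force: 0.0
```

```bash
python3 - <<'E'
from h import *
print(bot.get_obs()["joint_positions"].round(1),bot.get_obs()["ee_rot"].round(3))
delta((.432,.281,.12))
E
```

```text
[ 24.4  14.8 -51.3 115.9  14.1  55.4 -98.1] [[ 0.899  0.438  0.002]
 [ 0.438 -0.899 -0.   ]
 [ 0.002  0.001 -1.   ]]
at [0.4391 0.1398 0.2216] t 3.0833 F [ 0.4 -0.4  0.2]
(0.432, 0.281, 0.12) [ 0.0553 -0.1302  0.1015]
```

Call:
{"method": "apply_moves", "body": {
  "series": [
    [0, 0, 0, 0.011, -0.026, 0.02, 0],
    [0, 0, 0, 0.022, -0.052, 0.04, 0],
    [0, 0, 0, 0.033, -0.078, 0.06, 0],
    [0, 0, 0, 0.044, -0.104, 0.08, 0],
    [0, 0, 0, 0.055, -0.13, 0.1, 0]
  ]
}}

```text
t: 3.5
ee_pos: [0.4312, 0.2806, 0.1205]
ee_rot: [[0.899, 0.438, 0.0], [0.438, -0.899, -0.0], [0.0, 0.0, -1.0]]
ft_force: [1.3, -0.2, 0.3]
finger_gap: 0.003
gripper_force: 0.0
```

```bash
python3 - <<'E'
from h import *
p=bot.read_camera("side");cv2.imwrite("pics/s2.png",cv2.resize(p["img"][220:420,200:440,::-1],None,fx=3,fy=3))
print(bot.get_obs()["joint_positions"].round(1))
delta((.432,.281,.064))
E
```

```text
[  -0.3   30.4  -45.2  113.5   28.5   47.7 -125. ]
at [0.4278 0.2868 0.118 ] t 3.55 F [ 0.5  5.  -0.3]
(0.432, 0.281, 0.064) [0.0012 0.0074 0.054 ]
```

View pics/s2.png

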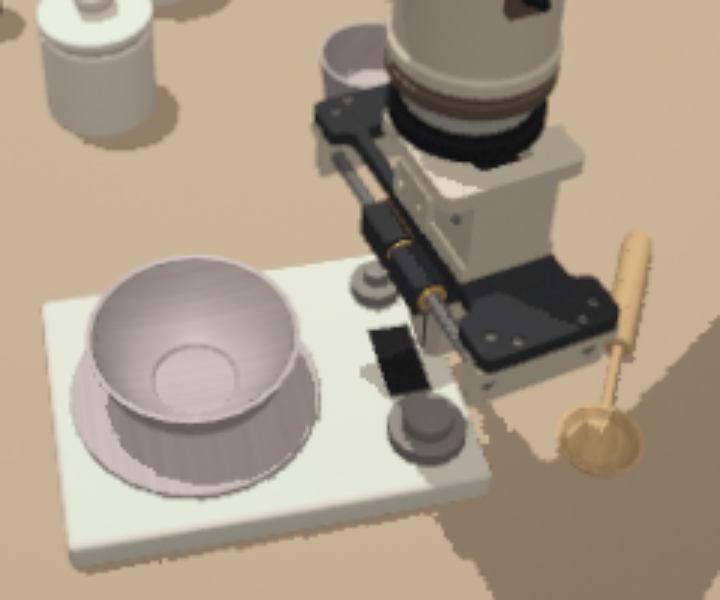

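The gripper is closed above the tare button, at crop (425,415), and the bowl is clear of it. I'll let it settle, then descend.

Call:
{"method": "apply_moves", "body": {
  "series": [
    [0, 0, 0, 0, 0, 0.01, 0],
    [0, 0, 0, 0, 0, 0.02, 0],
    [0, 0, 0, 0, 0, 0.03, 0],
    [0, 0, 0, 0, 0, 0.035, 0],
    [0, 0, 0, 0, 0, 0.04, 0]
  ]
}}

```text
t: 3.97
ee_pos: [0.4318, 0.2776, 0.081]
ee_rot: [[0.9, 0.436, 0.0], [0.436, -0.9, -0.001], [-0.0, 0.001, -1.0]]
ft_force: [-0.3, -0.7, 0.5]
finger_gap: 0.006
gripper_force: 0.0
```

```bash
python3 - <<'E'
from h import *
delta((.432,.281,.064))
E
```

```text
at [0.4318 0.2776 0.081 ] t 3.9667 F [-0.3 -0.7  0.5]
(0.432, 0.281, 0.064) [ 0.0017 -0.003   0.017 ]
```

Call:
{"method": "apply_moves", "body": {
  "series": [
    [0, 0, 0, 0.001, -0.002, 0.006, 0],
    [0, 0, 0, 0.001, -0.002, 0.012, 0],
    [0, 0, 0, 0.001, -0.002, 0.016, 0],
    [0, 0, 0, 0.001, -0.002, 0.018, 0],
    [0, 0, 0, 0.001, -0.002, 0.02, 0]
  ]
}}

```text
t: 4.38
ee_pos: [0.4312, 0.2813, 0.0614]
ee_rot: [[0.899, 0.438, -0.0], [0.438, -0.899, -0.001], [-0.0, 0.0, -1.0]]
ft_force: [0.0, -1.0, 2.1]
finger_gap: 0.01
gripper_force: 0.9
```

Call:
{"method": "apply_moves", "body": {
  "series": [
    [0, 0, 0, 0, 0, 0.001, 0],
    [0, 0, 0, 0, 0, 0.002, 0],
    [0, 0, 0, 0, 0, 0.003, 0],
    [0, 0, 0, 0, 0, 0.004, 0],
    [0, 0, 0, 0, 0, 0.004, 0]
  ]
}}

```text
t: 4.8
ee_pos: [0.4312, 0.2813, 0.0575]
ee_rot: [[0.899, 0.438, -0.0], [0.438, -0.899, -0.001], [-0.0, 0.0, -1.0]]
ft_force: [-0.7, -1.0, 3.4]
finger_gap: 0.007
gripper_force: 1.8
```

Contact is made and the force is rising with the spring. I'll push a little further, until the stop shows in the force.

Call:
{"method": "apply_moves", "body": {
  "series": [
    [0, 0, 0, 0, 0, 0.0005, 0],
    [0, 0, 0, 0, 0, 0.001, 0],
    [0, 0, 0, 0, 0, 0.0015, 0],
    [0, 0, 0, 0, 0, 0.002, 0],
    [0, 0, 0, 0, 0, 0.002, 0]
  ]
}}

```text
t: 5.22
ee_pos: [0.4313, 0.2814, 0.0568]
ee_rot: [[0.899, 0.438, 0.001], [0.438, -0.899, -0.002], [0.0, 0.002, -1.0]]
ft_force: [-4.7, -6.2, 18.0]
finger_gap: 0.007
gripper_force: 9.0
```

The force has jumped to 18 N, so the button is on its stop. Lifting.

Call:
{"method": "apply_moves", "body": {
  "series": [
    [0, 0, 0, 0, 0, -0.01, 0],
    [0, 0, 0, 0, 0, -0.03, 0],
    [0, 0, 0, 0, 0, -0.06, 0],
    [0, 0, 0, 0, 0, -0.09, 0],
    [0, 0, 0, 0, 0, -0.12, 0]
  ]
}}

```text
t: 5.63
ee_pos: [0.431, 0.2822, 0.1768]
ee_rot: [[0.898, 0.439, -0.0], [0.439, -0.898, 0.001], [0.0, -0.001, -1.0]]
ft_force: [1.3, -0.4, -0.0]
finger_gap: 0.004
gripper_force: 0.0
```

```bash
python3 - <<'E'
from h import *
p=bot.read_camera("side")
W=grid(p);m=(np.hypot(W[...,0]-.4317,W[...,1]-.2815)<.011)&(W[...,2]<.08);print(m.sum(),np.median(W[m][:,2]))
delta((.55,.13,.22),(.669,-.021,.20),(.669,-.021,.154))
E
```

```text
103 0.04360824880198011
at [0.4337 0.2848 0.1823] t 5.6833 F [1.2 1.6 4.6]
(0.55, 0.13, 0.22) [ 0.0367  0.1901 -0.0376]
(0.669, -0.021, 0.2) [0.0403 0.188  0.0201]
(0.669, -0.021, 0.154) [-0.0004  0.0001  0.046 ]
```

Call:
{"method": "apply_moves", "body": {
  "series": [
    [0, 0, 0, 0.007, 0.037, -0.01, 0],
    [0, 0, 0, 0.015, 0.075, -0.02, 0],
    [0, 0, 0, 0.022, 0.112, -0.03, 0],
    [0, 0, 0, 0.03, 0.15, -0.04, 0],
    [0, 0, 0, 0.037, 0.19, -0.045, 0]
  ]
}}

```text
t: 6.1
ee_pos: [0.5496, 0.1266, 0.2221]
ee_rot: [[0.898, 0.44, 0.003], [0.44, -0.898, 0.001], [0.004, 0.0, -1.0]]
ft_force: [0.4, -0.2, 0.2]
finger_gap: 0.0
gripper_force: 0.0
```

Call:
{"method": "apply_moves", "body": {
  "series": [
    [0, 0, 0, 0.008, 0.037, 0, 0],
    [0, 0, 0, 0.016, 0.075, 0.005, 0],
    [0, 0, 0, 0.024, 0.112, 0.01, 0],
    [0, 0, 0, 0.034, 0.15, 0.015, 0],
    [0, 0, 0, 0.04, 0.185, 0.02, 0]
  ]
}}

```text
t: 6.52
ee_pos: [0.6668, -0.0237, 0.2002]
ee_rot: [[0.899, 0.438, 0.002], [0.438, -0.899, 0.0], [0.002, 0.001, -1.0]]
ft_force: [0.1, 0.3, -0.2]
finger_gap: 0.004
gripper_force: 0.0
```

Call:
{"method": "apply_moves", "body": {
  "series": [
    [0, 0, 0, 0, 0, 0, 0],
    [0, 0, 0, 0, 0, 0, 0],
    [0, 0, 0, 0, 0, 0, 0],
    [0, 0, 0, 0, 0, 0, 0],
    [0, 0, 0, 0, 0, 0, 0]
  ]
}}

```text
t: 6.93
ee_pos: [0.6645, -0.0195, 0.2011]
ee_rot: [[0.897, 0.441, 0.001], [0.441, -0.897, 0.001], [0.001, -0.0, -1.0]]
ft_force: [1.1, 1.0, 0.5]
finger_gap: 0.004
gripper_force: 0.0
```

```bash
python3 - <<'E'
from h import *
delta((.669,-.021,.154))
E
```

```text
at [ 0.6645 -0.0195  0.2011] t 6.9333 F [1.1 1.  0.5]
(0.669, -0.021, 0.154) [0.0034 0.0033 0.0471]
```

Descend and hold for about 2.5 s or more.

Call:
{"method": "apply_moves", "body": {
  "series": [
    [0, 0, 0, 0.002, 0.002, 0.012, 0],
    [0, 0, 0, 0.003, 0.003, 0.024, 0],
    [0, 0, 0, 0.003, 0.003, 0.034, 0],
    [0, 0, 0, 0.003, 0.003, 0.042, 0],
    [0, 0, 0, 0.003, 0.003, 0.047, 0]
  ]
}}

```text
t: 7.35
ee_pos: [0.6677, -0.0232, 0.1512]
ee_rot: [[0.899, 0.439, -0.003], [0.439, -0.899, 0.0], [-0.002, -0.001, -1.0]]
ft_force: [0.4, 0.2, 0.8]
finger_gap: 0.001
gripper_force: 0.0
```

Call:
{"method": "apply_moves", "body": {
  "series": [
    [0, 0, 0, 0, 0, 0, 0],
    [0, 0, 0, 0, 0, 0, 0],
    [0, 0, 0, 0, 0, 0, 0],
    [0, 0, 0, 0, 0, 0, 0],
    [0, 0, 0, 0, 0, 0, 0]
  ]
}}

```text
t: 7.77
ee_pos: [0.6693, -0.0231, 0.1542]
ee_rot: [[0.899, 0.438, 0.001], [0.438, -0.899, -0.0], [0.001, 0.001, -1.0]]
ft_force: [-0.1, 1.0, 0.2]
finger_gap: 0.005
gripper_force: 0.0
```

```bash
python3 - <<'E'
from h import *
p=bot.read_camera("side");cv2.imwrite("pics/s3.png",cv2.resize(p["img"][60:280,150:400,::-1],None,fx=2.7,fy=2.7))
delta((.669,-.021,.154))
E
```

```text
at [ 0.6692 -0.0231  0.1541] t 7.8167 F [ 0.3 -0.  -0.2]
(0.669, -0.021, 0.154) [ 0.0008 -0.002   0.0001]
```

View pics/s3.png

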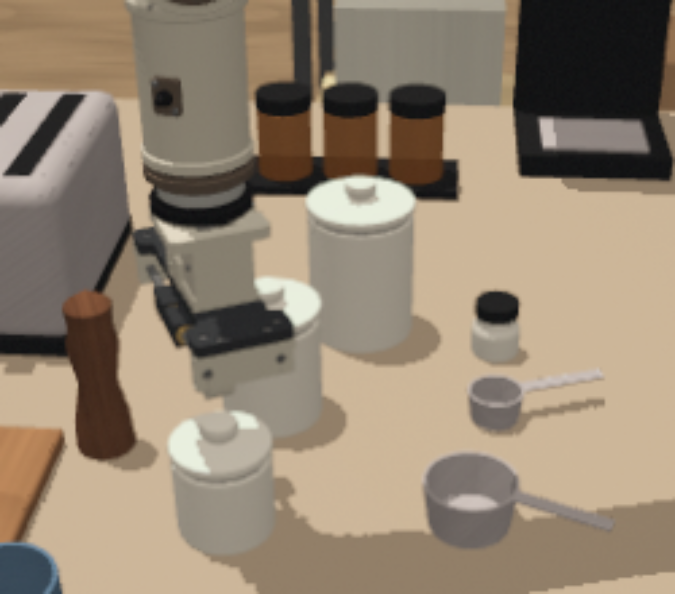

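The fingertips are just above the smallest canister's knob, at crop (218,425), with a visible gap. Holding.

Call:
{"method": "apply_moves", "body": {
  "series": [
    [0, 0, 0, 0, 0, 0, 0],
    [0, 0, 0, 0, 0, 0, 0],
    [0, 0, 0, 0, 0, 0, 0],
    [0, 0, 0, 0, 0, 0, 0],
    [0, 0, 0, 0, 0, 0, 0]
  ]
}}

```text
t: 8.23
ee_pos: [0.6688, -0.0231, 0.1535]
ee_rot: [[0.899, 0.438, 0.0], [0.438, -0.899, 0.0], [0.0, 0.0, -1.0]]
ft_force: [-0.1, 0.0, 0.2]
finger_gap: 0.004
gripper_force: 0.0
```

Call:
{"method": "apply_moves", "body": {
  "series": [
    [0, 0, 0, 0, 0, 0, 0],
    [0, 0, 0, 0, 0, 0, 0],
    [0, 0, 0, 0, 0, 0, 0],
    [0, 0, 0, 0, 0, 0, 0],
    [0, 0, 0, 0, 0, 0, 0]
  ]
}}

```text
t: 8.65
ee_pos: [0.6689, -0.0231, 0.1535]
ee_rot: [[0.899, 0.438, 0.0], [0.438, -0.899, 0.0], [0.0, 0.0, -1.0]]
ft_force: [0.9, -0.0, -0.2]
finger_gap: 0.007
gripper_force: 0.0
```

Call:
{"method": "apply_moves", "body": {
  "series": [
    [0, 0, 0, 0, 0, 0, 0],
    [0, 0, 0, 0, 0, 0, 0],
    [0, 0, 0, 0, 0, 0, 0],
    [0, 0, 0, 0, 0, 0, 0],
    [0, 0, 0, 0, 0, 0, 0]
  ]
}}

```text
t: 9.07
ee_pos: [0.6689, -0.0231, 0.1536]
ee_rot: [[0.899, 0.438, 0.0], [0.438, -0.899, 0.0], [0.0, 0.0, -1.0]]
ft_force: [-0.8, -1.1, 0.2]
finger_gap: 0.006
gripper_force: 0.0
```

Call:
{"method": "apply_moves", "body": {
  "series": [
    [0, 0, 0, 0, 0, 0, 0],
    [0, 0, 0, 0, 0, 0, 0],
    [0, 0, 0, 0, 0, 0, 0],
    [0, 0, 0, 0, 0, 0, 0],
    [0, 0, 0, 0, 0, 0, 0]
  ]
}}

```text
t: 9.48
ee_pos: [0.6688, -0.0231, 0.1535]
ee_rot: [[0.899, 0.438, -0.0], [0.438, -0.899, -0.0], [-0.0, -0.0, -1.0]]
ft_force: [0.5, 0.0, -0.5]
finger_gap: 0.008
gripper_force: 0.0
```

Call:
{"method": "apply_moves", "body": {
  "series": [
    [0, 0, 0, 0, 0, 0, 0],
    [0, 0, 0, 0, 0, 0, 0],
    [0, 0, 0, 0, 0, 0, 0],
    [0, 0, 0, 0, 0, 0, 0],
    [0, 0, 0, 0, 0, 0, 0]
  ]
}}

```text
t: 9.9
ee_pos: [0.6689, -0.0231, 0.1535]
ee_rot: [[0.899, 0.438, 0.0], [0.438, -0.899, 0.0], [0.0, 0.0, -1.0]]
ft_force: [-0.5, 0.6, 0.2]
finger_gap: 0.006
gripper_force: 0.0
```

Call:
{"method": "apply_moves", "body": {
  "series": [
    [0, 0, 0, 0, 0, 0, 0],
    [0, 0, 0, 0, 0, 0, 0],
    [0, 0, 0, 0, 0, 0, 0],
    [0, 0, 0, 0, 0, 0, 0],
    [0, 0, 0, 0, 0, 0, 0]
  ]
}}

```text
t: 10.32
ee_pos: [0.6689, -0.0231, 0.1535]
ee_rot: [[0.899, 0.438, 0.0], [0.438, -0.899, -0.0], [0.0, 0.0, -1.0]]
ft_force: [-0.2, 0.0, 0.2]
finger_gap: 0.007
gripper_force: 0.0
```

Call:
{"method": "apply_moves", "body": {
  "series": [
    [0, 0, 0, 0, 0, 0, 0],
    [0, 0, 0, 0, 0, 0, 0],
    [0, 0, 0, 0, 0, 0, 0],
    [0, 0, 0, 0, 0, 0, 0],
    [0, 0, 0, 0, 0, 0, 0]
  ]
}}

```text
t: 10.73
ee_pos: [0.6689, -0.0231, 0.1535]
ee_rot: [[0.899, 0.438, 0.0], [0.438, -0.899, 0.0], [0.0, 0.0, -1.0]]
ft_force: [0.0, -1.1, 0.1]
finger_gap: 0.008
gripper_force: 0.0
```

```bash
python3 - <<'E'
from h import *
delta((.669,-.021,.20),(.44,-.195,.20),(.44,-.195,.077))
E
```

```text
at [ 0.6689 -0.0231  0.1535] t 10.7333 F [ 0.  -1.1  0.1]
(0.669, -0.021, 0.2) [ 0.0011 -0.0018 -0.0465]
(0.44, -0.195, 0.2) [-0.2821  0.056  -0.    ]
(0.44, -0.195, 0.077) [-0.    -0.     0.123]
```

Call:
{"method": "apply_moves", "body": {
  "series": [
    [0, 0, 0, 0, 0, -0.015, 0],
    [0, 0, 0, 0, 0, -0.03, 0],
    [0, 0, 0, -0.02, 0.004, -0.045, 0],
    [0, 0, 0, -0.05, 0.01, -0.05, 0],
    [0, 0, 0, -0.08, 0.016, -0.05, 0]
  ]
}}

```text
t: 11.15
ee_pos: [0.6056, -0.0715, 0.2074]
ee_rot: [[0.898, 0.44, 0.006], [0.44, -0.898, -0.0], [0.005, 0.003, -1.0]]
ft_force: [0.2, -0.9, 0.2]
finger_gap: 0.003
gripper_force: 0.0
```

Call:
{"method": "apply_moves", "body": {
  "series": [
    [0, 0, 0, -0.04, 0.008, 0, 0],
    [0, 0, 0, -0.08, 0.015, 0, 0],
    [0, 0, 0, -0.12, 0.022, 0, 0],
    [0, 0, 0, -0.16, 0.03, 0.01, 0],
    [0, 0, 0, -0.2, 0.038, 0.03, 0]
  ]
}}

```text
t: 11.57
ee_pos: [0.4444, -0.1941, 0.1785]
ee_rot: [[0.899, 0.438, 0.005], [0.438, -0.899, -0.005], [0.003, 0.006, -1.0]]
ft_force: [1.2, -1.0, -0.6]
finger_gap: 0.004
gripper_force: 0.0
```

Call:
{"method": "apply_moves", "body": {
  "series": [
    [0, 0, 0, 0, 0, 0.02, 0],
    [0, 0, 0, 0, 0, 0.03, 0],
    [0, 0, 0, 0, 0, 0.04, 0],
    [0, 0, 0, 0, 0, 0.05, 0],
    [0, 0, 0, 0, 0, 0.06, 0]
  ]
}}

```text
t: 11.98
ee_pos: [0.4459, -0.1911, 0.1156]
ee_rot: [[0.898, 0.441, 0.002], [0.441, -0.898, -0.0], [0.002, 0.001, -1.0]]
ft_force: [-0.2, 0.7, -0.5]
finger_gap: 0.004
gripper_force: 0.0
```

Call:
{"method": "apply_moves", "body": {
  "series": [
    [0, 0, 0, 0, 0, 0, 0],
    [0, 0, 0, 0, 0, 0, 0],
    [0, 0, 0, 0, 0, 0, 0],
    [0, 0, 0, 0, 0, 0, 0],
    [0, 0, 0, 0, 0, 0, 0]
  ]
}}

```text
t: 12.4
ee_pos: [0.4443, -0.1921, 0.1158]
ee_rot: [[0.899, 0.439, 0.001], [0.439, -0.899, -0.0], [0.001, 0.001, -1.0]]
ft_force: [0.7, 0.9, 0.5]
finger_gap: 0.002
gripper_force: 0.0
```

```bash
python3 - <<'E'
from h import *
p=bot.read_camera("side");cv2.imwrite("pics/s4.png",cv2.resize(p["img"][60:280,200:450,::-1],None,fx=2.7,fy=2.7))
print(bot.look_for(p,"cup_small")[:1])
delta((.44,-.195,.076))
E
```

```text
[{'bbox': [326.2, 199.4, 36.4, 19.3], 'score': 0.87}]
at [ 0.4441 -0.1923  0.1157] t 12.5 F [ 0.4 -0.1  0.5]
(0.44, -0.195, 0.076) [-0.0049  0.0006  0.0397]
```

View pics/s4.png

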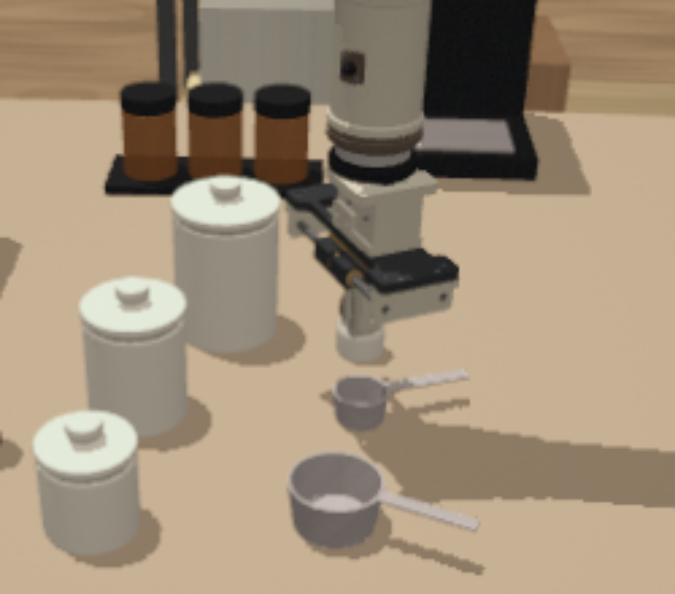

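All objects are undisturbed and the gripper is over the small cup's mouth, at crop (360,385). Now the final descent.

Call:
{"method": "apply_moves", "body": {
  "series": [
    [0, 0, 0, -0.002, 0.001, 0.01, 0],
    [0, 0, 0, -0.005, 0.001, 0.02, 0],
    [0, 0, 0, -0.005, 0.001, 0.03, 0],
    [0, 0, 0, -0.005, 0.001, 0.036, 0],
    [0, 0, 0, -0.005, 0.001, 0.04, 0]
  ]
}}

```text
t: 12.92
ee_pos: [0.4388, -0.1949, 0.0738]
ee_rot: [[0.899, 0.438, -0.002], [0.438, -0.899, 0.001], [-0.001, -0.002, -1.0]]
ft_force: [-0.5, 0.3, -0.3]
finger_gap: 0.004
gripper_force: 0.0
```

Call:
{"method": "apply_moves", "body": {
  "series": [
    [0, 0, 0, 0, 0, 0, 0],
    [0, 0, 0, 0, 0, 0, 0],
    [0, 0, 0, 0, 0, 0, 0],
    [0, 0, 0, 0, 0, 0, 0],
    [0, 0, 0, 0, 0, 0, 0]
  ]
}}

```text
t: 13.33
ee_pos: [0.4401, -0.1954, 0.0757]
ee_rot: [[0.899, 0.438, 0.001], [0.438, -0.899, -0.0], [0.001, 0.001, -1.0]]
ft_force: [-0.0, 0.6, -0.2]
finger_gap: 0.006
gripper_force: 0.0
```

Call:
{"method": "apply_moves", "body": {
  "series": [
    [0, 0, 0, 0, 0, 0, 0],
    [0, 0, 0, 0, 0, 0, 0],
    [0, 0, 0, 0, 0, 0, 0],
    [0, 0, 0, 0, 0, 0, 0],
    [0, 0, 0, 0, 0, 0, 0]
  ]
}}

```text
t: 13.75
ee_pos: [0.4397, -0.1953, 0.0754]
ee_rot: [[0.899, 0.438, 0.0], [0.438, -0.899, -0.0], [0.0, 0.0, -1.0]]
ft_force: [0.6, -0.3, 0.4]
finger_gap: 0.005
gripper_force: 0.0
```

Call:
{"method": "apply_moves", "body": {
  "series": [
    [0, 0, 0, 0, 0, 0, 0],
    [0, 0, 0, 0, 0, 0, 0],
    [0, 0, 0, 0, 0, 0, 0],
    [0, 0, 0, 0, 0, 0, 0],
    [0, 0, 0, 0, 0, 0, 0]
  ]
}}

```text
t: 14.17
ee_pos: [0.4397, -0.1953, 0.0753]
ee_rot: [[0.899, 0.438, -0.0], [0.438, -0.899, 0.0], [0.0, -0.0, -1.0]]
ft_force: [-0.4, -0.6, -0.8]
finger_gap: 0.006
gripper_force: 0.0
```

Call:
{"method": "apply_moves", "body": {
  "series": [
    [0, 0, 0, 0, 0, 0, 0],
    [0, 0, 0, 0, 0, 0, 0],
    [0, 0, 0, 0, 0, 0, 0],
    [0, 0, 0, 0, 0, 0, 0],
    [0, 0, 0, 0, 0, 0, 0]
  ]
}}

```text
t: 14.58
ee_pos: [0.4398, -0.1953, 0.0754]
ee_rot: [[0.899, 0.438, 0.0], [0.438, -0.899, -0.0], [0.0, 0.0, -1.0]]
ft_force: [0.6, -0.7, 1.0]
finger_gap: 0.007
gripper_force: 0.0
```

Call:
{"method": "apply_moves", "body": {
  "series": [
    [0, 0, 0, 0, 0, 0, 0],
    [0, 0, 0, 0, 0, 0, 0],
    [0, 0, 0, 0, 0, 0, 0],
    [0, 0, 0, 0, 0, 0, 0],
    [0, 0, 0, 0, 0, 0, 0]
  ]
}}

```text
t: 15.0
ee_pos: [0.4397, -0.1953, 0.0753]
ee_rot: [[0.899, 0.438, 0.0], [0.438, -0.899, -0.0], [0.0, 0.0, -1.0]]
ft_force: [0.4, 0.6, 1.1]
finger_gap: 0.007
gripper_force: 0.0
```

Call:
{"method": "apply_moves", "body": {
  "series": [
    [0, 0, 0, 0, 0, 0, 0],
    [0, 0, 0, 0, 0, 0, 0],
    [0, 0, 0, 0, 0, 0, 0],
    [0, 0, 0, 0, 0, 0, 0],
    [0, 0, 0, 0, 0, 0, 0]
  ]
}}

```text
t: 15.42
ee_pos: [0.4397, -0.1953, 0.0753]
ee_rot: [[0.899, 0.438, 0.0], [0.438, -0.899, -0.0], [0.0, 0.0, -1.0]]
ft_force: [0.3, -0.5, 0.2]
finger_gap: 0.003
gripper_force: 0.0
```

```bash
python3 - <<'E'
from h import *
p=bot.read_camera("side");cv2.imwrite("pics/s5.png",cv2.resize(p["img"][100:280,250:450,::-1],None,fx=3,fy=3))
delta((.44,-.195,.076))
E
```

```text
at [ 0.4398 -0.1953  0.0753] t 15.4667 F [ 0.  -0.1 -0.6]
(0.44, -0.195, 0.076) [ 0.0003 -0.0001 -0.0007]
```

View pics/s5.png

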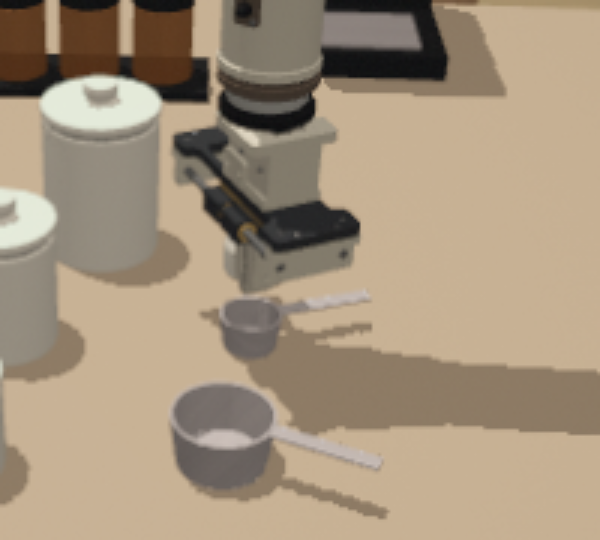

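The gripper is holding still just above the small cup's mouth, at crop (250,310), and touches nothing. Handing in.

```bash
python3 -c "
from bench import bot
print(bot.finish_job())"
```

```text
the job is handed in; nothing more can be done
None
```

I pressed the larger scale button fully down and saw it come back up, held still about 2.4 cm above the smallest canister's knob for about 3 s, and handed in still pointing about 2.4 cm above the smaller cup's mouth, with no sign of contact with anything else; no verdict came back.

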